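# Take the battery pack off charge

## Robot

A 6-joint arm with a two-finger parallel gripper is mounted at the origin on the work surface. World frame = base frame: x ahead of the robot, y to its left, z up, the work surface at z = 0. Lengths are in m, angles in degrees, forces in N, time in s.
With the tool pointing down it reaches from about 0.4 to 0.825 m from the base axis. Payload 7 kg.
Tool frame: the origin (TCP) lies midway between the tips of the shut fingers; the grasp point (between the pads) lies 19 mm behind it; z points along the fingers, y is the line along which they close (so a half turn about z gives the same grasp; the last joint's range is limited). The gripper opens to 88 mm and grips with 3 to 60 N. Pads are 19 mm wide; open, the fingers measure 130 mm over their backs; the gripper's body (78 mm by 193 mm) begins 47 mm behind the grasp point.
Start: joints at [93.054, 20.546, 0.682, 0, -70.136, -16.507], TCP at [0.157, 0.656, 0.227] pointing down, gripper open.
Joint ranges: [-176.03, 176.03], [-82.01, 121.73], [-58.28, 71.71], [-173.87, 95.51], [-174.79, -0.11], [-173.66, 173.66]. Speed limits (degrees/s): [136.94, 136.94, 172.46, 180, 180, 180].

## Interface

Orientations are given as [roll, pitch, yaw] about the fixed x, y, z axes, in that order (R = Rz(yaw) Ry(pitch) Rx(roll)).
In Python, from plant import r gives the robot as it stands. The module is installed in compiled form; this text tells all that it offers.
- The arm moves only by the tool play_rows, never from a script. Its argument "rows" is a list of rows, each an object with "slide": the shift along the tool's x, y, z as a fraction of full scale, a list of three; "delta_rot": the turn, a rotation vector about the tool's x, y, z as a fraction of full scale, a list of three; "fingers": the opening, from -1 (shut) to 1 (fully open). In form: [{"slide": [x, y, z], "delta_rot": [rx, ry, rz], "fingers": fingers}, ...]. A call has 1 to 8 rows; each row shifts and turns the commanded pose from where the row before left it, along the tool's axes as they then stand; what a row does not reach is not made up. Full scale, the value 1, is 0.15 m for a shift and 0.08 rad for a turn. A row lasts 1/8 s, in which the tool goes at most 62.5 mm and 10.7 degrees, less where a joint would pass 70% of its speed; a pose out of reach is approached as far as the arm can. A call with a number of a shift or a turn outside -1 to 1 is refused whole. A call with a gripper value outside its range is refused whole. The fingers move at their own pace and stop on an object; "squeeze" is the grip in N (left out, the last holds). Time passes only in rows, so rows that do not move let the fingers close. It gives the time, the measured TCP pose, the force, the opening and the grip force at its end, in the units of the state.
- r.get_state(): the state, without advancing time (a new reading comes with each control period).
- r.capture(name): name is "scene" or "top" or "wrist"; returns a dict with "image" (420x560x3 uint8, blue, green, red), "fx", "fy", "cx", "cy" (pixels), "R" (3x3) and "t" (3): a world point X has camera coordinates R X + t; the wrist camera has in their place "T_tool_cam" (4x4, takes a point from camera to tool coordinates, whose origin is the TCP and whose axes are the flange's). Camera axes: x right, y down, z forward; pixel columns grow to the right and rows downward; lengths in m; the calibration is good to about 2 mm. A picture is of the moment at which its call begins: read the wrist's pose just before it. There is no depth.
- r.close_job(): hands the job in; it is judged then, once.
The state is a dict: "time_s": time; "joints": joint angles; "qd": joint speeds; "joint_torque": joint torques, N m; "tcp_pos": TCP position; "eef_rot": TCP orientation; "contact_force": force on the tool from outside, world axes, zero at the start; "moment": the same for the moment, N m; "gripper_width": finger opening in m; "gripper_force": force on a finger pad.
Only numpy, scipy, OpenCV 4.12 (cv2) and the standard library are available. Lean on these libraries where they do the work, as an engineer would, in place of code of your own. Each camera call takes 0.05 s, during which the arm holds its last target. There are 200 camera calls.

## Task

The blue battery pack lying in the charging dock is locked on its contacts by the spring catch beside it. With the fingertips, press the catch's thumb bar down and, while holding it down, push the pack by its raised ridge away from the charging head until the catch has sprung back up behind the pack at the front stop; do not ram the pack against the locked catch, do not lift the pack, and leave the other things on the desk where they are. Finish with the hand clear.

Things in the scene. Friction and masses are not known exactly. Their poses are not given: they have to be found in the camera images.
- dock: Dark grey charging dock fixed on the desk, 270 x 146 mm. Origin on the desk under the bed, z up. +x points to the charging head; the pack slides out towards -x. Two rails along x (32.5 mm high, y = +-39 to +-55 mm) have lips over the pack's side flanges, so the pack can only slide along x. The catch stands on the +y side.
- head (a point): Charging head of the dock, a block with a dark display: 60 mm (dock x) by 130 mm (y), 70 mm high. The point is the centre of its top, at dock x = 118 mm; its face towards the pack is at dock x = 88 mm.
- front_stop (a point): Front stop of the dock: low wall across the bed's open end, 34 mm high. The point is the top middle of its face towards the pack, at dock x = -111 mm.
- pack: Blue battery pack, 140 (x) x 70 x 32 mm, about 0.5 kg, axes parallel to the dock's. Origin: centre of its underside, 8 mm above the desk; its top is 40 mm above the desk. Locked, its origin is at dock x = +15 mm (1.5 mm play); it slides 56 mm to the front stop (x = -41 mm). The catch's nose sits in a notch in its +y flange; its rear end clears the nose after 49 mm of travel.
- ridge (a point): Pull ridge across the pack's top, 66 mm wide (y), 8 mm thick, from 40 to 56 mm above the desk. The point is the centre of its face on the charging-head (+x) side, halfway up: the face to push on towards dock -x. 68 mm of free space lies between this face and the head while the pack is locked.
- thumb_bar (a point): Grey ribbed thumb bar of the catch, 60 mm long (dock x), 28 mm wide, 6 mm thick. The point is the centre of its upper face, 54 mm above the desk when up, at dock x = 30, y = 61 mm; it goes straight down up to 12 mm. Along dock x it reaches from 40 mm behind the locked pack's ridge face to 20 mm ahead of it: one finger can press and slide along it while the other pushes the ridge.
- catch (a joint): How far the catch is pressed down (m): 0 up, 0.012 fully down; the spring gives 2.5 N up, 5 N fully down. The nose is clear of the pack from 0.005. After the pack has slid 5 mm with the catch held, the pack itself keeps it down (0.003 to 0.005), also without the finger, until its rear end has passed; then the catch springs up to 0 behind it.
- open_pack: Bystander to leave alone: opened blue battery shell with nine cells in it, 138 x 76 x 24 mm. Origin at the centre of its underside.
- cover: Bystander to leave alone: flat blue cover, 138 x 76 x 10 mm. Origin at the centre of its underside.
- pen: Bystander to leave alone: grey ball pen, 140 mm long, 10 mm thick, beside the dock. Origin at the centre of its underside.
- cell_a: Bystander to leave alone: upright battery cell, 17 mm across, 34 mm high, near the catch. Origin at the centre of its underside.
- cell_b: Bystander to leave alone: upright battery cell, 17 mm across, 34 mm high, near the catch. Origin at the centre of its underside.
- mouse: Bystander to leave alone: black computer mouse, 110 x 58 x 34 mm. Origin at the centre of its underside.
- screwdriver: Bystander to leave alone: screwdriver lying on the desk, 170 mm long, on the catch side of the dock. Origin at the centre of its underside.
- mug: Bystander to leave alone: white mug, 80 mm across, 92 mm high. Origin at the centre of its underside.
Things that resemble listed ones, but are neither listed nor needed, are in the scene too. What is shaped like the pack but orange or turquoise is not meant.

How it is judged:
By the outcome, as a careful person would: the job done as asked, in the order asked, and still so for the second after the job is handed in, with the robot touching nothing.
It also fails if it takes over 35 s, if anything falls off the work surface, if the arm or the gripper's body presses on something with over 40 N, if the wrist force passes 120 N, or if a joint passes its speed limit or range.

## Working session

There is one attempt and no reset: what is moved stays moved. The work goes in short steps, Python scripts to look and compute and a tool call to move; the robot and the scene stay as the last step left them, time stands still between calls to the robot, and variables do not carry over. Pictures are saved under pics/ and viewed, at most 10 in all, crops included, and the job is handed in when it is done.

Besides the shell and the picture viewer there is one more tool, called after "Call:" as a command line: name --argument value ..., lists and objects as JSON in quotes. play_rows: Moves the arm, as the interface text tells. Shift numbers are shares of 0.15 m and turn numbers shares of 0.08 rad, none past 1 either way. Its arguments: {"type":"object","properties":{"rows":{"type":"array"},"squeeze":{"type":"number"}},"required":["rows"]}

```bash
mkdir -p pics
python3 - <<'E'
from plant import r
import cv2,pickle
s=r.get_state();print(s['time_s'],s['tcp_pos'],s['eef_rot'],s['gripper_width'],s['contact_force'])
for n in('top','scene'):
    c=r.capture(n);cv2.imwrite(f'pics/{n}0.png',c['image']);pickle.dump(c,open(f'{n}.pkl','wb'));print(n,c['fx'],c['R'],c['t'])
E
```

```text
0.0 [0.1569495  0.65596675 0.22560698] [ 1.79901236e+02 -9.88152839e-03 -1.34615581e+01] 0.0878588449770698 [-0.84697084  1.50507109 -0.6066569 ]
top 459.557805164669 [[-0.0176393  -0.99979837 -0.0095959 ]
 [-0.99551432  0.01845434 -0.09279369]
 [ 0.09295207  0.00791604 -0.99563912]] [0.04203687 0.47182635 1.57836816]
scene 414.8651279900593 [[-0.0099769   0.99994588  0.00294936]
 [ 0.7786319   0.0096193  -0.62740723]
 [-0.62740165 -0.00396312 -0.77868573]] [-0.01934824 -0.33287643  1.42964696]
```

View pics/top0.png

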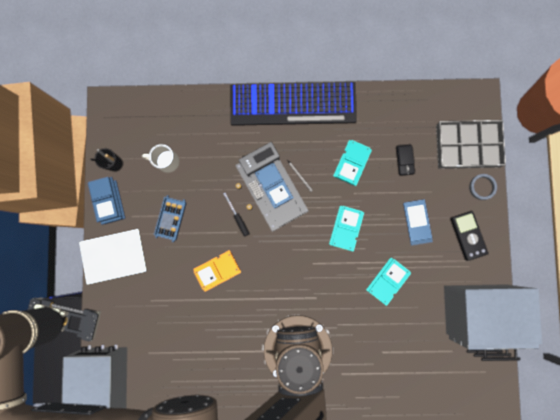

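View pics/scene0.png

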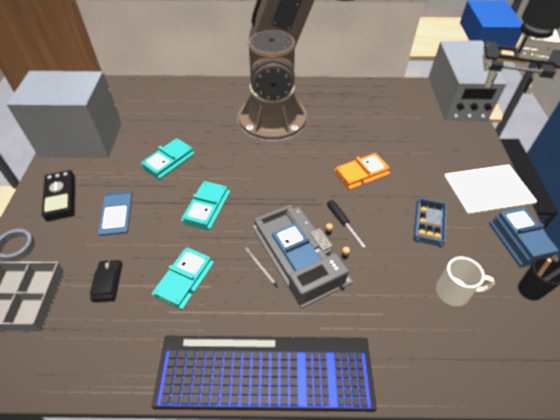

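The pack in the dock is at top (272,187), scene (293,240). Look-alikes in the top view are the blue pack stack (105,200), the open pack (170,218), the cover (417,222), the orange one (217,271) and the turquoise ones (352,162), (347,228), (388,281). I choose the one in the dock and check it in a close crop of both views.

Run:
```python
import cv2,numpy as np
a=cv2.imread('pics/top0.png')[135:240,215:325];b=cv2.imread('pics/scene0.png')[190:310,235:365]
a=cv2.resize(a,(0,0),fx=5,fy=5,interpolation=cv2.INTER_CUBIC)[:, :400+150];b=cv2.resize(b,(0,0),fx=5,fy=5,interpolation=cv2.INTER_CUBIC)
cv2.imwrite('pics/ca.png',a);cv2.imwrite('pics/cb.png',b)
```

```text
(no output)
```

View pics/ca.png

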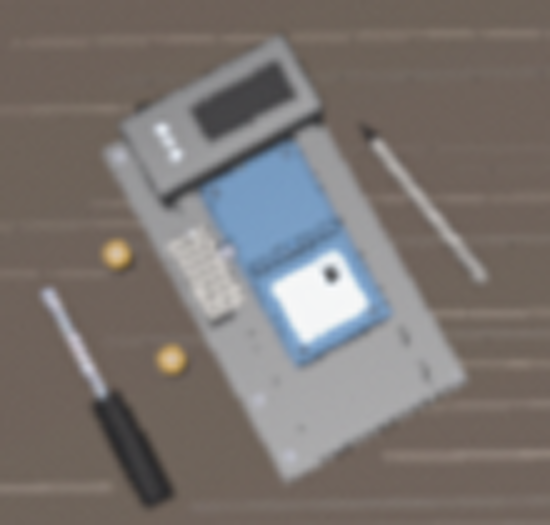

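View pics/cb.png

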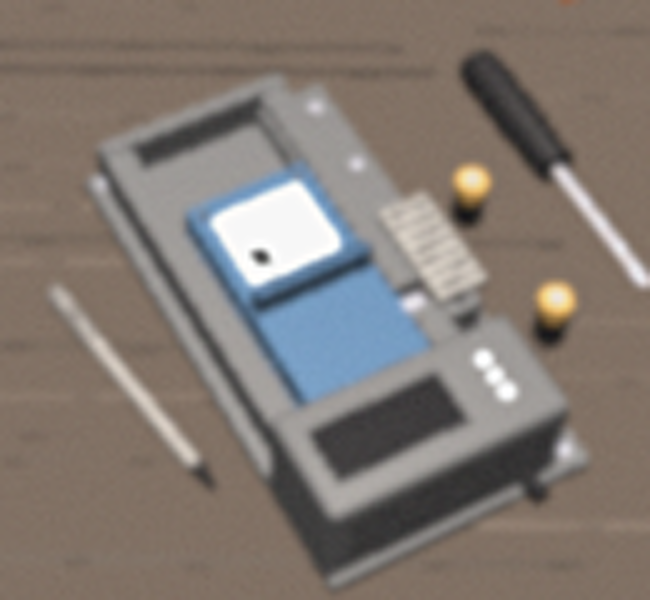

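```bash
cat > h.py <<'E'
import numpy as np,pickle
def proj(c,X):
    p=np.asarray(X)@np.array(c['R']).T+c['t'];return np.c_[c['fx']*p[:,0]/p[:,2]+c['cx'],c['fy']*p[:,1]/p[:,2]+c['cy']]
def d2w(p,P):
    c,s=np.cos(p[2]),np.sin(p[2]);P=np.asarray(P)/1000
    return np.c_[p[0]+c*P[:,0]-s*P[:,1],p[1]+s*P[:,0]+c*P[:,1],P[:,2]]
E
python3 - <<'E'
from h import *
from scipy.optimize import least_squares
T,S=[pickle.load(open(f,'rb')) for f in('top.pkl','scene.pkl')]
def pts(h,w):
    hd=[[148,65+h,70],[148,-65+h,70],[88,-65+h,70],[88,65+h,70]]
    pk=[[-55,w,40],[-55,-w,40]]
    bar=[[0,75,54],[0,47,54],[60,47,54],[60,75,54]]
    return hd+pk,hd+pk[1:]+bar+[[30,61,54]]
t=np.array([[122,128],[282,38],[323,112],[168,195],[300,363],[390,312]])/5+[215,135]
s=np.array([[570,410],[333,517],[278,415],[487,322],[188,213],[380,212],[425,193],[487,272],[445,302],[432,245]])/5+[235,190]
# bar corner order resolved: outer(+y) is away from dock
s[[5,6]]=s[[6,5]]; s[[7,8]]=s[[8,7]]
def f(p):
    a,b=pts(p[3],p[4]);return np.r_[proj(T,d2w(p,a))-t,proj(S,d2w(p,b))-s].ravel()
best=min((least_squares(f,[.6,.05,y,0,33],x_scale=[.1,.1,.3,5,5],loss='soft_l1') for y in(0,1.5,3,4.5)),key=lambda q:q.cost)
p=best.x;print(p,np.degrees(p[2]));print(f(p).reshape(-1,2).round(1))
W=d2w(p,[[19,0,48],[30,61,54],[88,0,70],[0,0,0]]);print(W)
E
```

```text
[ 0.55469019  0.06696675  0.48460815 -1.24907257 34.68315477] 27.76600166807737
[[-1.7 -2.7]
 [-0.3 -2.7]
 [-0.1 -2.4]
 [-2.6 -0.9]
 [-1.1 -1.1]
 [-1.5 -0.5]
 [ 0.2 -1.1]
 [-1.4  0.5]
 [-3.   0. ]
 [ 2.9 -2.8]
 [-0.6 -1.4]
 [-0.  -0.9]
 [-0.5 -0.7]
 [-1.3 -1.1]
 [ 0.   0.6]
 [-0.1 -0.7]]
[[0.57150248 0.07581812 0.048     ]
 [0.55281835 0.13491891 0.054     ]
 [0.63255765 0.10796257 0.07      ]
 [0.55469019 0.06696675 0.        ]]
```

The crops show the docked pack with its ridge, the thumb bar (scene crop 432,245), the front stop, the head, and the two cells and screwdriver on the catch side. The choice is right. The dock is at (0.555, 0.067) with a yaw of 27.8°. I move to a hover over dock (38, 27), then turn.

Call:
play_rows --rows '[{"slide": [0.297,0.242,0],"delta_rot": [0,0,0],"fingers": 0.14},{"slide": [0.297,0.242,0],"delta_rot": [0,0,0],"fingers": 0.14},{"slide": [0.297,0.242,0],"delta_rot": [0,0,0],"fingers": 0.14},{"slide": [0.297,0.242,0],"delta_rot": [0,0,0],"fingers": 0.14},{"slide": [0.297,0.242,0],"delta_rot": [0,0,0],"fingers": 0.14},{"slide": [0.297,0.242,0],"delta_rot": [0,0,0],"fingers": 0.14},{"slide": [0.297,0.242,0],"delta_rot": [0,0,0],"fingers": 0.14},{"slide": [0.297,0.242,0],"delta_rot": [0,0,0],"fingers": 0.14}]' --squeeze 20

```text
time_s: 1.1
tcp_pos: [0.4368, 0.2894, 0.2265]
eef_rot: [180.0, 0.0, -13.4]
contact_force: [1.6, 0.8, 0.1]
gripper_width: 0.0501
gripper_force: 0.0
```

Call:
play_rows --rows '[{"slide": [0.297,0.242,0],"delta_rot": [0,0,0],"fingers": 0.14},{"slide": [0.297,0.242,0],"delta_rot": [0,0,0],"fingers": 0.14},{"slide": [0.297,0.242,0],"delta_rot": [0,0,0],"fingers": 0.14},{"slide": [0.297,0.242,0],"delta_rot": [0,0,0],"fingers": 0.14},{"slide": [0,0,0],"delta_rot": [0,0,-0.9],"fingers": 0.14},{"slide": [0,0,0],"delta_rot": [0,0,-0.9],"fingers": 0.14},{"slide": [0,0,0],"delta_rot": [0,0,-0.9],"fingers": 0.14},{"slide": [0,0,0],"delta_rot": [0,0,-0.9],"fingers": 0.14}]'

```text
time_s: 2.1
tcp_pos: [0.5754, 0.1082, 0.2261]
eef_rot: [180.0, 0.0, 3.2]
contact_force: [-0.8, 0.5, -0.4]
gripper_width: 0.0501
gripper_force: 0.0
```

Call:
play_rows --rows '[{"slide": [0,0,0],"delta_rot": [0,0,-0.9],"fingers": 0.14},{"slide": [0,0,0],"delta_rot": [0,0,-0.9],"fingers": 0.14},{"slide": [0,0,0],"delta_rot": [0,0,-0.9],"fingers": 0.14},{"slide": [0,0,0],"delta_rot": [0,0,-0.9],"fingers": 0.14},{"slide": [0,0,0],"delta_rot": [0,0,-0.9],"fingers": 0.14},{"slide": [0,0,0],"delta_rot": [0,0,-0.9],"fingers": 0.14},{"slide": [0,0,0],"delta_rot": [0,0,0],"fingers": 0.14}]'

```text
time_s: 2.98
tcp_pos: [0.5754, 0.1084, 0.2262]
eef_rot: [-180.0, 0.0, 27.8]
contact_force: [-0.9, -0.0, 0.5]
gripper_width: 0.0499
gripper_force: 0.0
```

```bash
cat > w.py <<'E'
import sys,pickle,cv2
from plant import r
n=sys.argv[1]
s=r.get_state();c=r.capture('wrist');c['p']=s['tcp_pos'];c['e']=s['eef_rot'];pickle.dump(c,open(n+'.pkl','wb'))
cv2.imwrite(f'pics/{n}.png',c['image']);print(s['time_s'],s['tcp_pos'],s['eef_rot'],s['gripper_width'],s['contact_force'],c['fx'],c['cx'],c['cy'],c['T_tool_cam'])
E
python3 w.py w1
```

```text
2.975 [0.57542845 0.10836834 0.2262322 ] [-1.79993241e+02  3.57806054e-02  2.77694742e+01] 0.04986709433834804 [-0.90276209 -0.02522481  0.52460409] 358.68697516198523 279.40223612646724 210.63891634037398 [[-4.34920752e-04 -9.60547413e-01 -2.78115944e-01  7.55338193e-02]
 [ 9.99999865e-01 -4.97169152e-04  1.53295239e-04  1.17387661e-03]
 [-2.85518013e-04 -2.78115840e-01  9.60547499e-01 -1.57263253e-01]
 [ 0.00000000e+00  0.00000000e+00  0.00000000e+00  1.00000000e+00]]
```

View pics/w1.png

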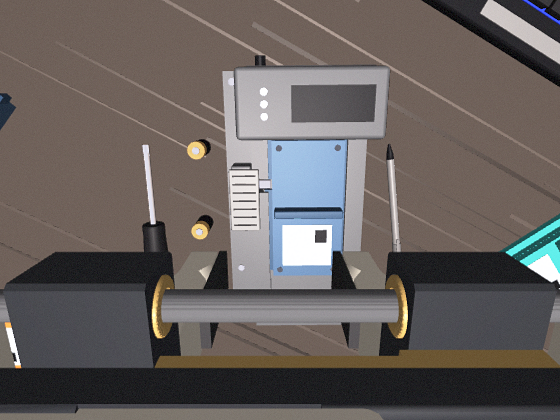

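The wrist view shows the thumb bar at columns 231–259 and rows 169–230. The ridge face is at rows 208–218 and columns 274–343, and the head's top near edge is at row 137. I refine from these.

Run:
```python
from h import *
from scipy.spatial.transform import Rotation as Ro
c=pickle.load(open('w1.pkl','rb'));T=np.array(c['T_tool_cam']);Rw=Ro.from_euler('xyz',c['e'],degrees=True).as_matrix()
def ray(u,v,z):
    d=Rw@T[:3,:3]@[(u-c['cx'])/c['fx'],(v-c['cy'])/c['fy'],1];o=Rw@T[:3,3]+c['p'];return o+d*(z-o[2])/d[2]
for n,u,v,z in[('bar far L',231,169,54),('bar far R',258,169,54),('bar near L',231,230,54),('bar near R',259,230,54),('ridge topL',274,218,56),('ridge topR',343,218,56),('ridge botm',308,208,40),('head L',238,138,70),('head R',386,138,70),('cellfar',197,150,34),('cellnear',201,231,34)]:
    X=ray(u,v,z/1000);t=Rw.T@(X-c['p']);print(n,X.round(4),'tool mm',(t*1000).round(1))
```

```text
bar far L [0.573  0.1563 0.054 ] tool mm [ 20.3 -43.5 172.2]
bar far R [0.5846 0.1342 0.054 ] tool mm [ 20.3 -18.6 172.2]
bar near L [0.5191 0.1305 0.054 ] tool mm [-39.4 -45.8 172.3]
bar near R [0.5317 0.1064 0.054 ] tool mm [-39.4 -18.6 172.3]
ridge topL [0.5499 0.0994 0.056 ] tool mm [-26.6  -3.9 170.2]
ridge topR [0.5806 0.041  0.056 ] tool mm [-26.7  62.  170.2]
ridge botm [0.5704 0.0722 0.04  ] tool mm [-21.2  29.7 186.2]
head L [0.6034 0.1619 0.07  ] tool mm [ 49.8 -34.3 156.2]
head R [0.6626 0.0493 0.07  ] tool mm [ 49.7  92.9 156.2]
cellfar [0.5701 0.1942 0.034 ] tool mm [ 35.4 -78.4 192.2]
cellnear [0.4962 0.1567 0.034 ] tool mm [-47.5 -79.6 192.3]
```

Call:
play_rows --rows '[{"slide": [0,0.02,0.27],"delta_rot": [0,0,0],"fingers": 0.14},{"slide": [0,0,0.27],"delta_rot": [0,0,0],"fingers": 0.14},{"slide": [0,0,0.27],"delta_rot": [0,0,0],"fingers": 0.14},{"slide": [0,0,0.27],"delta_rot": [0,0,0],"fingers": 0.14},{"slide": [0,0,0],"delta_rot": [0,0,0],"fingers": 0.14}]'

```text
time_s: 3.65
tcp_pos: [0.5748, 0.1047, 0.0617]
eef_rot: [-180.0, 0.4, 27.7]
contact_force: [-0.4, -0.3, 0.2]
gripper_width: 0.0498
gripper_force: 0.0
```

```bash
python3 w.py w2
python3 - <<'E'
from plant import r
import cv2,numpy as np
b=r.capture('scene')['image'][170:310,225:385]
b=cv2.resize(b,(500,420),interpolation=cv2.INTER_CUBIC)
w=cv2.resize(cv2.imread('pics/w2.png')[150:420,150:400],(300,324))
o=np.zeros((420,800,3),np.uint8);o[:,:500]=b;o[:324,500:]=w;cv2.imwrite('pics/s2.png',o)
E
```

```text
3.65 [0.57482625 0.10467842 0.06170414] [-179.98645939    0.37659086   27.69853031] 0.04977414749176689 [-0.43469512 -0.3324616   0.20394288] 358.68697516198523 279.40223612646724 210.63891634037398 [[-4.36632797e-04 -9.60547521e-01 -2.78115568e-01  7.55403760e-02]
 [ 9.99999865e-01 -4.98191394e-04  1.50670352e-04  1.17336209e-03]
 [-2.83280816e-04 -2.78115464e-01  9.60547609e-01 -1.57266505e-01]
 [ 0.00000000e+00  0.00000000e+00  0.00000000e+00  1.00000000e+00]]
```

View pics/s2.png

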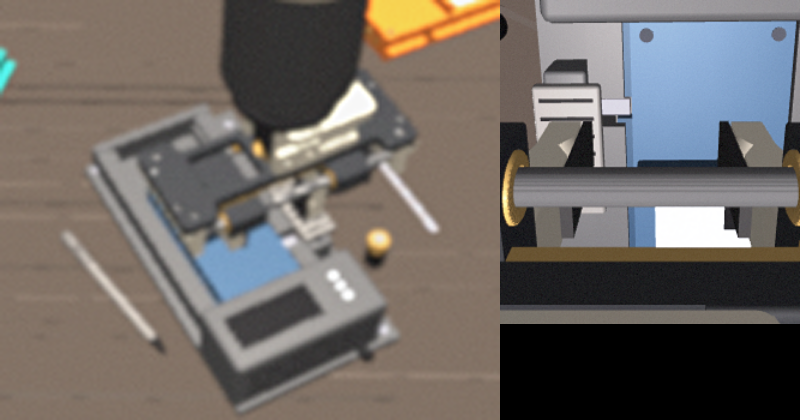

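The tips sit as computed. One finger is over the bar. The other is about 10 mm on the head side of the ridge face. I press down.

Call:
play_rows --rows '[{"slide": [0,0,0.05],"delta_rot": [0,0,0],"fingers": 0.14},{"slide": [0,0,0.03],"delta_rot": [0,0,0],"fingers": 0.14},{"slide": [0,0,0.03],"delta_rot": [0,0,0],"fingers": 0.14},{"slide": [0,0,0],"delta_rot": [0,0,0],"fingers": 0.14},{"slide": [0,0,0],"delta_rot": [0,0,0],"fingers": 0.14}]'

```text
time_s: 4.38
tcp_pos: [0.5777, 0.1061, 0.0486]
eef_rot: [180.0, -0.1, 27.8]
contact_force: [1.0, 0.9, 3.0]
gripper_width: 0.0503
gripper_force: 1.6
```

Call:
play_rows --rows '[{"slide": [0,0,0.026],"delta_rot": [0,0,0],"fingers": 0.14},{"slide": [0,0,0],"delta_rot": [0,0,0],"fingers": 0.14},{"slide": [0,0,0],"delta_rot": [0,0,0],"fingers": 0.14},{"slide": [0,0,0],"delta_rot": [0,0,0],"fingers": 0.14}]'

```text
time_s: 4.88
tcp_pos: [0.5775, 0.106, 0.0444]
eef_rot: [180.0, -0.1, 27.8]
contact_force: [2.1, 1.6, 3.2]
gripper_width: 0.0498
gripper_force: 2.0
```

```bash
python3 w.py w3
python3 - <<'E'
import cv2
cv2.imwrite('pics/w3c.png',cv2.resize(cv2.imread('pics/w3.png')[100:330,150:400],(750,600)[0:2] if 0 else (650,598)))
E
```

```text
4.875 [0.57754334 0.1060243  0.04441696] [ 1.79993594e+02 -5.80891497e-02  2.78099569e+01] 0.04977957969646005 [2.08812073 1.61150752 3.22970984] 358.68697516198523 279.40223612646724 210.63891634037398 [[-4.34377470e-04 -9.60547337e-01 -2.78116209e-01  7.55315474e-02]
 [ 9.99999865e-01 -4.96801866e-04  1.53979871e-04  1.17404577e-03]
 [-2.86073606e-04 -2.78116104e-01  9.60547422e-01 -1.57262128e-01]
 [ 0.00000000e+00  0.00000000e+00  0.00000000e+00  1.00000000e+00]]
```

View pics/w3c.png

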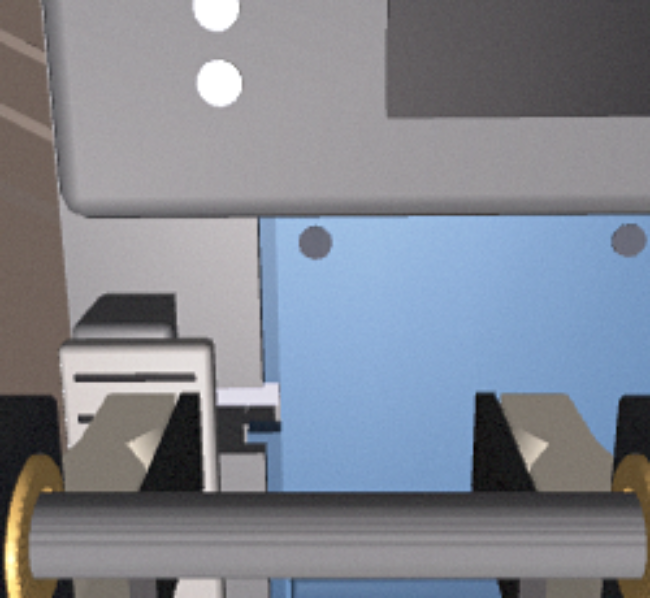

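The bar is down 9.6 mm and the finger sits on it. I slide towards dock -x slowly.

Call:
play_rows --rows '[{"slide": [-0.02,0,0],"delta_rot": [0,0,0],"fingers": 0.14},{"slide": [-0.02,0,0],"delta_rot": [0,0,0],"fingers": 0.14},{"slide": [-0.02,0,0],"delta_rot": [0,0,0],"fingers": 0.14},{"slide": [-0.02,0,0],"delta_rot": [0,0,0],"fingers": 0.14},{"slide": [-0.02,0,0],"delta_rot": [0,0,0],"fingers": 0.14}]'

```text
time_s: 5.55
tcp_pos: [0.5643, 0.0991, 0.0444]
eef_rot: [180.0, -0.1, 27.8]
contact_force: [4.2, 2.6, 3.8]
gripper_width: 0.05
gripper_force: 3.2
```

Call:
play_rows --rows '[{"slide": [-0.02,0,0],"delta_rot": [0,0,0],"fingers": 0.14},{"slide": [-0.02,0,0],"delta_rot": [0,0,0],"fingers": 0.14},{"slide": [-0.02,0,0],"delta_rot": [0,0,0],"fingers": 0.14}]'

```text
time_s: 5.92
tcp_pos: [0.5565, 0.0949, 0.0444]
eef_rot: [180.0, -0.1, 27.8]
contact_force: [5.1, 2.9, 3.4]
gripper_width: 0.0499
gripper_force: 3.3
```

Call:
play_rows --rows '[{"slide": [-0.02,0,0],"delta_rot": [0,0,0],"fingers": 0.14},{"slide": [-0.02,0,0],"delta_rot": [0,0,0],"fingers": 0.14},{"slide": [-0.02,0,0],"delta_rot": [0,0,0],"fingers": 0.14},{"slide": [-0.02,0,0],"delta_rot": [0,0,0],"fingers": 0.14},{"slide": [-0.02,0,0],"delta_rot": [0,0,0],"fingers": 0.14},{"slide": [-0.02,0,0],"delta_rot": [0,0,0],"fingers": 0.14},{"slide": [-0.02,0,0],"delta_rot": [0,0,0],"fingers": 0.14},{"slide": [-0.02,0,0],"delta_rot": [0,0,0],"fingers": 0.14}]'

```text
time_s: 6.92
tcp_pos: [0.5352, 0.0837, 0.0443]
eef_rot: [180.0, -0.1, 27.8]
contact_force: [5.1, 3.0, 2.2]
gripper_width: 0.0501
gripper_force: 3.3
```

```bash
python3 w.py w4|head -1
python3 - <<'E'
import cv2
cv2.imwrite('pics/w4c.png',cv2.resize(cv2.imread('pics/w4.png')[0:330,150:400],(454,600)))
E
```

```text
6.925 [0.53519066 0.08372156 0.04434502] [ 1.79992987e+02 -9.54904470e-02  2.78228748e+01] 0.05005401381914219 [5.1296089  2.99854155 2.19070292] 358.68697516198523 279.40223612646724 210.63891634037398 [[-4.34175170e-04 -9.60547312e-01 -2.78116293e-01  7.55306468e-02]
```

View pics/w4c.png

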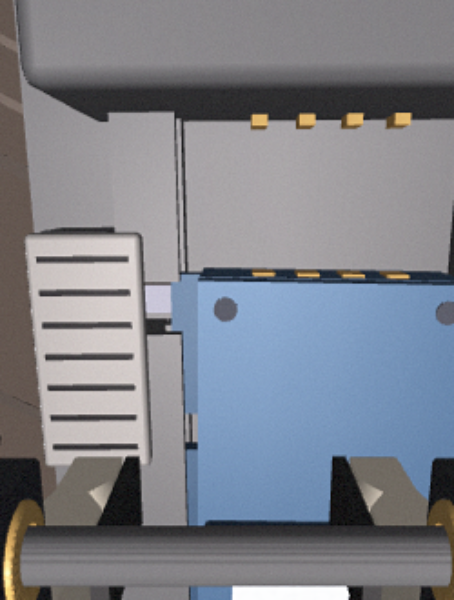

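The pack has slid out about 37 mm. The contacts are exposed, and its rear end (crop row 275) is still just behind the nose (row 300). The finger is at the bar's end. I continue.

Call:
play_rows --rows '[{"slide": [-0.02,0,0],"delta_rot": [0,0,0],"fingers": 0.14},{"slide": [-0.02,0,0],"delta_rot": [0,0,0],"fingers": 0.14},{"slide": [-0.02,0,0],"delta_rot": [0,0,0],"fingers": 0.14},{"slide": [-0.02,0,0],"delta_rot": [0,0,0],"fingers": 0.14},{"slide": [-0.02,0,0],"delta_rot": [0,0,0],"fingers": 0.14}]'

```text
time_s: 7.6
tcp_pos: [0.5217, 0.0765, 0.0443]
eef_rot: [180.0, -0.1, 27.8]
contact_force: [4.9, 1.3, 3.1]
gripper_width: 0.0502
gripper_force: 2.7
```

Call:
play_rows --rows '[{"slide": [-0.01,0,0],"delta_rot": [0,0,0],"fingers": 0.14},{"slide": [-0.01,0,0],"delta_rot": [0,0,0],"fingers": 0.14}]'

```text
time_s: 7.85
tcp_pos: [0.5196, 0.0755, 0.0444]
eef_rot: [180.0, -0.1, 27.8]
contact_force: [6.6, 4.4, -0.7]
gripper_width: 0.0502
gripper_force: 4.3
```

```bash
python3 w.py w5|head -1
python3 - <<'E'
import cv2
cv2.imwrite('pics/w5c.png',cv2.resize(cv2.imread('pics/w5.png')[0:330,150:400],(454,600)))
E
```

```text
7.85 [0.51959016 0.0754993  0.04442497] [ 1.79987257e+02 -1.19788627e-01  2.78433340e+01] 0.050201460830236376 [ 6.63058942  4.44838286 -0.658515  ] 358.68697516198523 279.40223612646724 210.63891634037398 [[-4.34027963e-04 -9.60547271e-01 -2.78116436e-01  7.55298567e-02]
```

View pics/w5c.png

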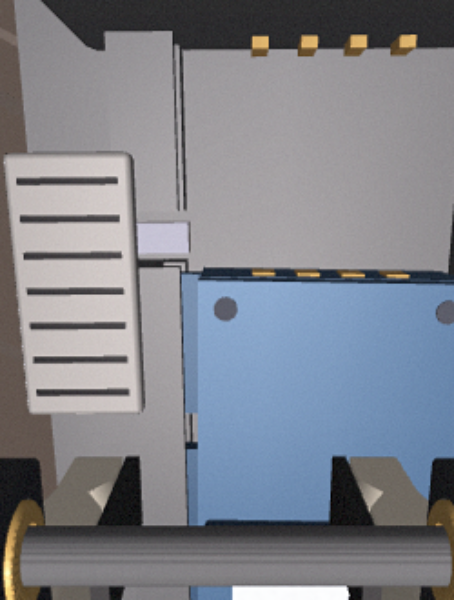

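The catch has sprung up (the bar is larger in the image and the nose is free at crop 163,237, ahead of the pack's rear at row 272). I push the last few mm to the stop, watching the force.

Call:
play_rows --rows '[{"slide": [-0.01,0,0],"delta_rot": [0,0,0],"fingers": 0.14},{"slide": [0,0,0],"delta_rot": [0,0,0],"fingers": 0.14}]'

```text
time_s: 8.15
tcp_pos: [0.5191, 0.0758, 0.0445]
eef_rot: [-180.0, -0.2, 27.9]
contact_force: [7.9, 6.2, -1.4]
gripper_width: 0.0502
gripper_force: 4.9
```

Call:
play_rows --rows '[{"slide": [-0.013,0,0],"delta_rot": [0,0,0],"fingers": 0.14},{"slide": [0,0,0],"delta_rot": [0,0,0],"fingers": 0.14}]'

```text
time_s: 8.4
tcp_pos: [0.5188, 0.0758, 0.0451]
eef_rot: [-180.0, -0.4, 27.9]
contact_force: [9.4, 8.5, -1.4]
gripper_width: 0.05
gripper_force: 6.2
```

The pack is at the stop: no motion while the force rises to 12 N. I back off and lift.

Call:
play_rows --rows '[{"slide": [0.03,0,0],"delta_rot": [0,0,0],"fingers": 0.14},{"slide": [0.02,0,0],"delta_rot": [0,0,0],"fingers": 0.14},{"slide": [0,0,-0.1],"delta_rot": [0,0,0],"fingers": 0.14},{"slide": [0,0,-0.3],"delta_rot": [0,0,0],"fingers": 0.14},{"slide": [0,0,-0.3],"delta_rot": [0,0,0],"fingers": 0.14},{"slide": [0,0,-0.3],"delta_rot": [0,0,0],"fingers": 0.14},{"slide": [0,0,0],"delta_rot": [0,0,0],"fingers": 0.14},{"slide": [0,0,0],"delta_rot": [0,0,0],"fingers": 0.14}]'

```text
time_s: 9.4
tcp_pos: [0.5213, 0.0764, 0.1943]
eef_rot: [-180.0, 0.0, 27.8]
contact_force: [0.1, 0.3, -0.7]
gripper_width: 0.05
gripper_force: 0.0
```

```bash
python3 w.py w6|head -1
```

```text
9.4 [0.52128993 0.07642994 0.19428765] [-1.79972606e+02  3.00079187e-02  2.77708228e+01] 0.05004831471257064 [ 0.13316595  0.33059965 -0.72656145] 358.68697516198523 279.40223612646724 210.63891634037398 [[-4.34962685e-04 -9.60547455e-01 -2.78115797e-01  7.55336504e-02]
```

View pics/w6.png

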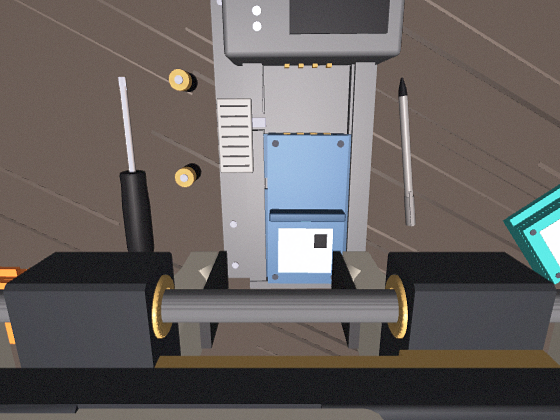

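The pack is at the front stop, with its rear (row 134) clear of the nose (258,122). The catch is up, and the cells, pen and screwdriver in view are standing where they were.

```bash
python3 -c "
from plant import r
print(r.close_job())"
```

```text
the job is handed in; nothing more can be done
None
```

The pack was pushed out to the front stop with the catch held down, the catch sprang back up behind it, the hand finished clear above the dock, and the job was handed in at about 9.4 s (no verdict was returned).

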